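Feeding bottle onto the drying peg, then its screw ring lifted with the tongs

ROBOT

A 6-joint arm with a two-finger parallel gripper is mounted at the origin on the work surface. World frame = base frame: x ahead of the robot, y to its left, z up, the work surface at z = 0. Lengths are in mm, angles in rad, forces in N, time in s.
With the tool pointing down it reaches from about 275 to 750 mm from the base axis. Payload 10.2 kg.
Tool frame: the origin (TCP) lies between the finger pads; the fingertips stand 17 mm ahead of it and the grasp point (between the pads) lies 2 mm behind it (tips_ahead is the distance from the TCP to the fingertips, in mm); z points along the fingers, y is the line along which they close (so a half turn about z gives the same grasp; the last joint's range is limited). The gripper opens to 85 mm and grips with 20 to 120 N. Pads are 22 mm wide; open, the fingers measure 114 mm over their backs; the gripper's body (76 mm by 85 mm) begins 54 mm behind the grasp point. The pads swing forward as they close: fully open they stand 13 mm farther back than shut.
Start: joints at [-1.514, 0.313, 1.498, -0, 1.331, -0.223], TCP at [144.973, -504.593, 248.294] pointing down, gripper open.
Joint ranges: [-2.94, 2.94], [-0.97, 2.17], [0.19, 2.56], [-1.23, 4.37], [0.02, 3.11], [-2.88, 2.88]. Speed limits (rad/s): [2.39, 2.39, 3.01, 3.14, 3.14, 3.14].

INTERFACE

Orientations are given as a unit quaternion [w, x, y, z].
In Python, from rig import sense, capture, finish_job, boxes_of, tips_ahead gives the robot as it stands.
- The arm moves only by the tool drive_tool, never from a script. Its argument "commands" is text: rows parted by semicolons, each of 7 numbers parted by spaces: the shift along the world's x, y, z in units of 0.1 m (1.0 is 0.1 m), then the turn, a rotation vector about the world's x, y, z in units of pi/4 rad (1.0 is pi/4 rad), then the opening in per cent of the stroke, from 0 (shut) to 100 (fully open). A call has 1 to 20 rows; each row shifts and turns the commanded pose from where the row before left it; what a row does not reach is not made up. A row lasts 1/12 s, in which the tool goes at most 41.7 mm and 7.16 degrees, less where a joint would pass 70% of its speed; a pose out of reach is approached as far as the arm can. A call with a number of a shift or a turn outside -1 to 1 is refused whole. A call with a gripper value outside its range is refused whole. The fingers move at their own pace and stop on an object; "force" is the grip in N (left out, the last holds). Time passes only in rows, so rows that do not move let the fingers close. It gives the time, the measured TCP pose, the force, the opening and the grip force at its end, in the units of the state.
- sense(): the state, without advancing time (a new reading comes with each control period).
- capture(name): name is "side" or "top" or "wrist"; returns a dict with "pixels" (400x640x3 uint8, blue, green, red), "fov_y" (degrees; the focal length in pixels is half the picture's height over the tangent of half this angle, whatever the lens; pixels are square), "cx", "cy" (the principal point, pixels), "position" and "attitude" of the camera in the world; the wrist camera has in their place "tool_from_camera" (4x4, takes a point from camera to tool coordinates, whose origin is the TCP and whose axes are the flange's). Camera axes: x right, y down, z forward; pixel columns grow to the right and rows downward; lengths in mm; the calibration is good to about 2 mm. A picture is of the moment at which its call begins: read the wrist's pose just before it. There is no depth.
- finish_job(): hands the job in; it is judged then, once.
Trained networks look in a picture, given as the dict that the camera call returned (one of the last four; its "shot" number tells which), for a name from the list of things; names that differ only in an ending like _2 or _b are one class to them, and where a whole thing is asked for, a point or a joint stands for the part that bears it (a point fixed in the world has none). Each returns a list of dicts, best first, with "confidence" (0 to 1); they miss things now and then, are a little off and sometimes report something else, mostly with a low value. They report only what shows in the picture. A call takes as long as a camera call. They do not tell look-alikes from the thing itself.
- boxes_of(picture, name): "position" ([column, row] in pixels, amid what is visible of it).
The state is a dict: "time_s": time; "joints": joint angles; "dq": joint speeds; "tau": joint torques, N m; "eef_pos": TCP position; "ee_rot": TCP orientation; "force": force on the tool from outside, world axes, zero at the start; "wrist_torque": the same for the moment, N m; "grip_width": opening from 0.0 (shut) to 1.0 (fully open); "grip_force": force on a finger pad.
Only numpy, scipy, OpenCV 4.12 (cv2) and the standard library are available. Lean on these libraries where they do the work, as an engineer would, in place of code of your own. Each camera call takes 0.05 s, during which the arm holds its last target. There are 200 camera calls.

TASK

Stand the washed feeding bottle that lies on the worktop upside down on the free peg of the drying rack, its rim flat on the tray, and let go of it. Then pick up the spring tongs, squeeze them onto the bottle's screw ring (the open ring on the steriliser plate) and lift it off to drip; finish still holding it up in the squeezed tongs, the whole ring at least 10 cm above the worktop and touching nothing but the tongs. The ring is sterilised, so never touch it with your gripper, and leave the other bottle, the cap, the brush and the tin where they are.

Things in the scene. Friction and masses are not known exactly. Their poses are not given: they have to be found in the camera images.
- bottle: frosted plastic feeding bottle without its ring, lying on the worktop, mouth roughly away from the robot. 132 mm long, 55 g, hollow: body 56 mm in diameter, 103 mm long; shoulder; neck 43 mm in diameter, 18 mm long; wall 3 mm, closed base 4 mm. Origin at mid-length on its axis (27 mm up as it lies), x from base to mouth. A 25 N grip on the body is safe
- bottle_mouth (a point): centre of the bottle's open mouth (37 mm wide inside), on the plane of the rim, 66 mm from the bottle's origin along its x
- rack: white drying rack: a flat drip tray 150 (x) by 256 (y) by 14 mm high with two upright pegs 160 mm apart along its y; stands fixed, origin at the centre of its underside, z up; turned up to 0.2 rad. One peg carries another bottle, the other is free; which one differs
- peg_free: the rack's free white peg, upright and fixed: 95 mm high, 16 mm in diameter at the root, 13 mm near its round top, on a foot 22 mm in diameter and 4 mm high. Origin at its root, on the tray's top face (14 mm above the worktop). A bottle inverted over it stands with its rim flat on the tray, the peg inside, with about 6 mm of play around the foot
- peg_taken: the rack's other, identical peg, which carries the other bottle; origin at its root
- other_bottle: a second, identical bottle, already standing upside down on the other peg, loose, 132 mm tall; leave it alone. Origin at the middle of its length, x axis towards its mouth (down)
- tongs: loose spring tongs, 240 mm long, 74 g, lying on edge, jaws roughly away from the robot: two steel arms hinged together at the near end, each with a grey ribbed grip 40 mm long at mid-length and a cupped grey jaw at the far end. The arms swing level. Origin midway between the grips, on the underside; x to the jaws, y across the arms, z up. Hinge 105 mm behind the origin. They balance at the grips
- tongs_grip (a point): midway between the two grips, 11.5 mm above the underside: squeeze here, along the tongs' y. Grips 23 mm high; 68 mm wide over the grips at rest, 62 mm with the tongs safely carried and still wide open, 42 mm with the jaws closed on the ring. The spring pushes back 5 N on each grip at first, 9 N at the ring; let go, they open. 20 to 30 N on the grips holds the ring firmly
- tongs_jaws (a point): midway between the jaws, where the ring's axis should be when they close: 85 mm ahead of the tongs' origin along x, 11 mm above their underside. The jaws are 19 mm high and reach 24 mm ahead of and behind this point. Both swing alike: about 100 mm apart at rest (88 mm at their incurved front ends), 12 mm less when 62 mm over the grips
- tong_left: the tongs' arm on their +y side, with its grip and jaw; origin on the hinge
- tong_right: the tongs' arm on their -y side, with its grip and jaw; origin on the hinge
- plate: grey steriliser plate with round ends, 104 (x) by 200 (y) by 10 mm high, fixed on the worktop; origin at the centre of its underside, z up, turned up to 0.2 rad. Ring and cap stand on it about 100 mm apart along its y; which is on which side differs
- ring: the bottle's white fluted screw ring: an open ring 54 mm in outer diameter, 44 mm inside, 18 mm high, 22 g, lying loose and flat on the plate. Origin at the centre of its underside (10 mm above the worktop). It may only be gripped with the tongs
- cap: white domed bottle cap, closed on top, 51 mm in diameter and 53 mm tall, standing loose on the plate beside the ring; leave it alone. Origin at the centre of its underside
- brush: white bottle brush with a thick round head, 230 mm long and 40 mm thick, lying across beyond the work; leave it alone. Origin about its middle, on the worktop; x along it
- milk_tin: round milk powder tin, 90 mm in diameter, 110 mm tall, standing beyond the work; leave it alone. Origin at the centre of its underside
Things that resemble listed ones, but are neither listed nor needed, are in the scene too. Leave any blue or turquoise look-alike of the bottle alone.

How it is judged (in metres and radians):
On the way, in this order (a step that is already met when the one before it is completed fails the run):
1. the bottle stands upside down on the free peg, rim flat on the tray, let go and at rest (angle between bottle's own x axis and vertical above 3.04 rad and horizontal distance between bottle_mouth and peg_free below 0.014 m and height (world z) of bottle_mouth below 0.019 m and contact force between the fingers and bottle below 0.02 N and linear speed of bottle below 0.03 m/s), for 0.3 s.
2. the ring is gripped between both jaws of the tongs, which the gripper squeezes, and is lifted off the plate (contact force between each of tong_left, tong_right and ring above 0.3 N and contact force between the fingers and tong_left above 0.5 N and contact force between the fingers and tong_right above 0.5 N and contact force between each of the fingers, the arm and ring below 0.02 N and height (world z) of ring above 0.05 m and contact force between ring and plate below 0.02 N), for 0.2 s.
At the end, for the whole second after the job is handed in: bottle upside down on the free peg, released, still: axis within 0.1 rad, mouth within 14 mm of the peg and 5 mm of the tray. Gripper squeezes both tong arms, both jaws press the ring (0.3 N), ring over 100 mm up, carried by nothing else, untouched by the gripper. Others within 30 mm (all of step 1 and contact force between each of tong_left, tong_right and ring above 0.3 N and contact force between the fingers and tong_left above 0.5 N and contact force between the fingers and tong_right above 0.5 N and contact force between each of the fingers, the arm and ring below 0.02 N and contact force between each of ring, tongs and plate below 0.02 N and contact force between each of ring, tongs and rack below 0.02 N and contact force between each of ring, tongs and bottle below 0.02 N and contact force between ring and peg_free below 0.02 N and contact force between ring and peg_taken below 0.02 N and contact force between each of ring, tongs and other_bottle below 0.02 N and contact force between each of ring, tongs and cap below 0.02 N and contact force between each of ring, tongs and brush below 0.02 N and contact force between each of ring, tongs and milk_tin below 0.02 N and height (world z) of ring above 0.1 m and distance of each of other_bottle, cap, brush, milk_tin from where it was at the start of the episode below 0.03 m); the arm keeps its last pose, push and grip.
It fails at once if the gripper or arm touches the sterilised ring (contact force between any of the fingers, the arm and ring above 0.3 N).
It fails at once if the other bottle, the cap, the brush or the tin is shifted by more than 30 mm or knocked over (distance of any of other_bottle, cap, brush, milk_tin from where it was at the start of the episode above 0.03 m or angle between other_bottle's own x axis and vertical below 2.7 rad or angle between any of cap, milk_tin's own z axis and vertical above 0.4 rad).
It also fails if it takes over 72 s, if anything falls off the work surface, if the arm or the gripper's body presses on something with over 40 N, if the wrist force passes 120 N, or if a joint passes its speed limit or range.

## Working session

There is one attempt and no reset: what is moved stays moved. The work goes in short steps, Python scripts to look and compute and a tool call to move; the robot and the scene stay as the last step left them, time stands still between calls to the robot, and variables do not carry over. Pictures are saved under pics/ and viewed, at most 10 in all, crops included, and the job is handed in when it is done.

Besides the shell and the picture viewer there is one more tool, called after "Request:" in YAML: its name, and indented under it one key for each argument. drive_tool: Moves the arm, as the interface text tells. Shifts and turns lie within -1 to 1; 1 stands for 0.1 m of shift or pi/4 rad of turn. Its arguments: {"type":"object","properties":{"commands":{"type":"string"},"force":{"type":"number"}},"required":["commands"]}

```bash
mkdir -p pics; cat > h.py <<'E'
import numpy as np, cv2
from scipy.spatial.transform import Rotation as R
from rig import sense, capture, finish_job, boxes_of, tips_ahead
def rot(q): return R.from_quat([q[1],q[2],q[3],q[0]]).as_matrix()
def cam(name):
    s=sense(); p=capture(name)
    if 'position' in p:
        a=np.array(p['attitude'],float); M=rot(a) if a.size==4 else a.reshape(3,3)
        t=np.array(p['position'],float)
    else:
        T=np.array(p['tool_from_camera'],float); W=rot(s['ee_rot'])
        M=W@T[:3,:3]; t=W@T[:3,3]+np.array(s['eef_pos'])
    f=200/np.tan(np.radians(p['fov_y'])/2)
    p['K']=(M,t,f); return p
def at(p,uv,z):
    M,t,f=p['K']; d=M@np.array([(uv[0]-p['cx'])/f,(uv[1]-p['cy'])/f,1.])
    return (t+d*(z-t[2])/d[2]).round(1)
def proj(p,X):
    M,t,f=p['K']; c=M.T@(np.array(X,float)-t); return (c[:2]/c[2]*f+[p['cx'],p['cy']]).round(1)
E
python3 - <<'E'
from h import *
for n in ['top','side']:
    p=cam(n); cv2.imwrite(f'pics/{n}0.png',p['pixels']); print(n,p['K'][1],p['K'][0].round(2).tolist(),p['fov_y'],p['cx'],p['cy'])
    for o,z in dict(bottle=27,rack=14,peg_free=109,other_bottle=146,tongs=23,tongs_grip=23,tong_left=23,tong_right=23,plate=10,ring=28,cap=63,brush=20,milk_tin=110).items():
        print(o,[(round(b['confidence'],2),np.round(b['position']).tolist(),at(p,b['position'],z)[:2].tolist()) for b in boxes_of(p,o)[:3]])
E
```

```text
top [ 311.55305794    2.48898017 1128.27552705] [[-0.02, -0.98, 0.18], [-1.0, 0.02, -0.0], [-0.0, -0.18, -0.98]] 57.261154595063275 321.35102675663296 200.6079278389007
bottle [(0.92, [297.0, 191.0], [545.2, 73.9]), (0.83, [238.0, 284.0], [271.6, 250.2]), (0.65, [305.0, 250.0], [367.4, 51.6])]
rack [(0.77, [214.0, 207.0], [502.9, 331.3])]
peg_free [(0.47, [233.0, 206.0], [489.5, 249.5])]
other_bottle [(0.77, [173.0, 198.0], [507.9, 406.4])]
tongs [(0.64, [375.0, 197.0], [523.8, -164.2])]
tongs_grip [(0.9, [377.0, 199.0], [518.4, -171.3]), (0.5, [301.0, 184.0], [569.9, 63.1])]
tong_left [(0.51, [352.0, 194.0], [535.9, -93.0])]
tong_right [(0.46, [375.0, 193.0], [535.1, -164.7]), (0.31, [356.0, 196.0], [528.1, -107.8])]
plate [(0.94, [428.0, 203.0], [505.1, -331.1]), (0.61, [300.0, 190.0], [552.8, 67.1])]
ring []
cap [(0.57, [447.0, 194.0], [519.8, -373.0]), (0.31, [428.0, 202.0], [496.5, -314.7])]
brush [(0.67, [358.0, 125.0], [760.2, -120.1])]
milk_tin [(0.95, [271.0, 120.0], [742.6, 144.4])]
side [ 55.20153395 495.25122709 707.72969589] [[-0.74, -0.45, 0.49], [-0.67, 0.52, -0.54], [
[... 255 characters left out ...]
ree [(0.56, [241.0, 274.0], [467.7, 280.0]), (0.53, [392.0, 163.0], [448.5, -180.1])]
other_bottle [(0.7, [162.0, 315.0], [476.5, 428.4]), (0.43, [359.0, 192.0], [419.2, -9.6])]
tongs [(0.77, [360.0, 195.0], [492.3, -114.6])]
tongs_grip [(0.97, [358.0, 194.0], [496.2, -114.2]), (0.5, [292.0, 219.0], [561.9, 60.3])]
tong_left [(0.74, [350.0, 194.0], [512.3, -101.2])]
tong_right [(0.77, [363.0, 181.0], [517.5, -162.7])]
plate [(0.59, [410.0, 142.0], [532.4, -414.9])]
ring [(0.55, [395.0, 159.0], [505.9, -293.3])]
cap [(0.85, [408.0, 142.0], [499.0, -344.0]), (0.57, [361.0, 193.0], [468.9, -85.7])]
brush [(0.85, [290.0, 151.0], [768.2, -131.9])]
milk_tin [(0.89, [216.0, 194.0], [686.3, 175.6])]
```

```bash
python3 - <<'E'
import cv2
p=cv2.imread('pics/top0.png'); cv2.imwrite('pics/top0c.png',cv2.resize(p[90:310,130:490],None,fx=2.2,fy=2.2,interpolation=cv2.INTER_CUBIC))
p=cv2.imread('pics/side0.png'); cv2.imwrite('pics/side0c.png',cv2.resize(p[100:380,120:480],None,fx=2.1,fy=2.1,interpolation=cv2.INTER_CUBIC))
E
```

```text
(no output)
```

View pics/top0c.png

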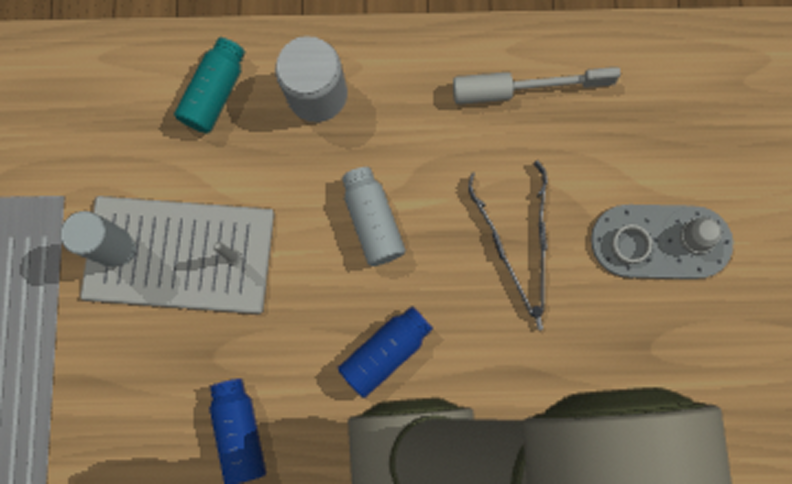

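View pics/side0c.png

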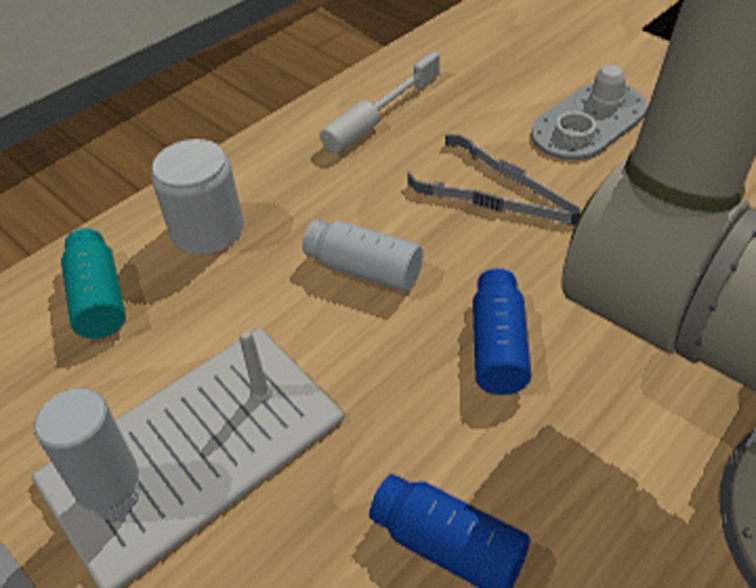

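The overview shows the grey bottle at crop (374,216), with its mouth at the top. The free peg is the right one, root near (238,257) in the top crop. The tongs hinge is at (538,325), the ring at (632,244) and the cap at (705,235), on the far side of the plate.

```bash
python3 - <<'E'
from h import *
p=cam('top'); q=cam('side')
T=lambda u,v,z:at(p,(u/2.2+130,v/2.2+90),z); S=lambda u,v,z:at(q,(u/2.1+120,v/2.1+100),z)
for n,c in dict(mouth=(358,173,27),base=(388,256,27),r1=(97,198,14),r2=(273,209,14),r3=(262,313,14),r4=(80,299,14),pegtop=(218,247,107),pegroot=(238,257,14),hinge=(538,318,12),jl=(472,180,20),jr=(541,168,20),ring=(632,244,28)).items(): print(n,T(*c))
for n,c in dict(mouth=(314,236,27),base=(405,268,27),r1=(260,328,14),r2=(343,415,14),r3=(100,587,14),r4=(34,479,14),pegtop=(248,337,107),pegroot=(262,394,14),hinge=(575,215,12),ring=(576,124,28)).items(): print('S',n,S(*c))
E
```

```text
mouth [617.8  87.2  27. ]
base [498.1  46.3  27. ]
r1 [592.  459.4  14. ]
r2 [571. 209.  14.]
r3 [423.7 222.1  14. ]
r4 [448.1 475.3  14. ]
pegtop [500.6 261.9 107. ]
pegroot [503.  257.1  14. ]
hinge [ 409.5 -159.7   12. ]
jl [606.3 -73.9  20. ]
jr [ 621.9 -172.6   20. ]
ring [ 508.2 -292.4   28. ]
S mouth [616.7  85.2  27. ]
S base [501.6  52.   27. ]
S r1 [567.4 209.8  14. ]
S r2 [422.6 225.4  14. ]
S r3 [454.8 473.9  14. ]
S r4 [586.9 460.9  14. ]
S pegtop [498.9 262.1 107. ]
S pegroot [500.8 262.2  14. ]
S hinge [ 415.1 -159.1   12. ]
S ring [ 507.6 -292.8   28. ]
```

```bash
cat >> h.py <<'E'
def plan(pos,Rt,n=None,s=None):
    s=s or sense(); d=(np.array(pos)-s['eef_pos'])/100; r=(R.from_matrix(Rt)*R.from_matrix(rot(s['ee_rot'])).inv()).as_rotvec()/(np.pi/4)
    n=n or int(max(np.ceil(np.linalg.norm(d)/.38),np.ceil(np.linalg.norm(r)/.15)))
    print(n,'rows of',(d/n).round(4),(r/n).round(4)); return n
def tool(yaw,tilt,flip=1):
    z=np.array([np.cos(yaw)*np.sin(tilt),np.sin(yaw)*np.sin(tilt),-np.cos(tilt)]); y=flip*np.array([-np.sin(yaw),np.cos(yaw),0]); return np.c_[np.cross(y,z),y,z]
E
python3 - <<'E'
from h import *
s=sense(); print(rot(s['ee_rot']).round(3), s['grip_width'])
for fl in (1,-1):
    Rt=tool(.31,np.pi/4,fl); plan(np.array([544,62,27])-Rt[:,2]*160,Rt)
E
```

```text
[[ 0.961  0.276 -0.   ]
 [ 0.276 -0.961 -0.   ]
 [-0.     0.    -1.   ]] 0.9993886010681486
27 rows of [ 0.1079  0.1971 -0.0401] [ 0.0538  0.0163 -0.1357]
17 rows of [ 0.1713  0.313  -0.0636] [ 0.0171 -0.0563  0.0021]
```

Request:
drive_tool:
  commands: "0.17 0.31 -0.03 0.017 -0.056 0.002 100;0.17 0.31 -0.03 0.017 -0.056 0.002 100;0.17 0.31 -0.03 0.017 -0.056 0.002 100;0.17 0.31 -0.03 0.017 -0.056 0.002 100;0.17 0.31 -0.03 0.017 -0.056 0.002 100;0.17 0.31 -0.03 0.017 -0.056 0.002 100;0.17 0.31 -0.03 0.017 -0.056 0.002 100;0.17 0.31 -0.03 0.017 -0.056 0.002 100;0.17 0.31 -0.03 0.017 -0.056 0.002 100;0.17 0.31 -0.03 0.017 -0.056 0.002 100;0.17 0.31 -0.03 0.017 -0.056 0.002 100;0.17 0.31 -0.03 0.017 -0.056 0.002 100;0.17 0.31 -0.03 0.017 -0.056 0.002 100;0.17 0.31 -0.03 0.017 -0.056 0.002 100;0.17 0.31 -0.03 0.017 -0.056 0.002 100;0.17 0.31 -0.03 0.017 -0.056 0.002 100;0.17 0.31 -0.03 0.017 -0.056 0.002 100;0 0 0 0 0 0 100"

```text
time_s: 3.0
eef_pos: [433.6, 28.1, 196.2]
ee_rot: [-0.062, 0.913, 0.145, 0.376]
force: [1.2, 0.2, -1.3]
grip_width: 1.003
grip_force: 0.0
```

```bash
python3 - <<'E'
from h import *
p=cam('wrist'); cv2.imwrite('pics/w1.png',p['pixels']); print(sense()['joints'])
print([(b['confidence'],b['position'],at(p,b['position'],27)) for b in boxes_of(p,'bottle')])
Rt=tool(.31,np.pi/4,-1); plan(np.array([544,62,27])-Rt[:,2]*160,Rt)
print([proj(p,(x,y,27)).tolist() for x,y in ((495,47),(621,87),(544,62))])
E
```

```text
[-0.53226367 -0.09710654  2.31986749  1.07941054  0.64244316 -0.08709878]
[(0.78, [205.0, 43.2], array([749.9, 304.1,  27. ])), (0.75, [317.5, 356.2], array([412.8,  22.2,  27. ])), (0.71, [6.9, 368.7], array([321.5, 269. ,  27. ])), (0.65, [321.5, 209.3], array([547.7,  62.3,  27. ]))]
2 rows of [ 0.0123  0.0188 -0.2849] [ 0.0004 -0.003  -0.0011]
[[319.8, 259.5], [320.7, 150.0], [320.7, 212.4]]
```

View pics/w1.png

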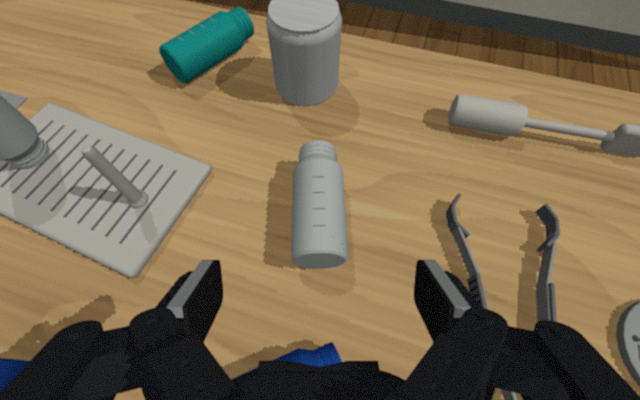

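Wrist view: the bottle is centred at column 320 with its mouth up (320,150), so it lines up with the tool. The blue look-alike is below, and the tongs are to the right at (455–550,200–300).

Request:
drive_tool:
  commands: "0 0.003 -0.14 0 0 0 100;0 0 -0.14 0 0 0 100;0 0 -0.14 0 0 0 100;0 0 -0.15 0 0 0 100;0.14 0.043 -0.14 0 0 0 100;0.14 0.043 -0.14 0 0 0 100;0.14 0.043 -0.14 0 0 0 100;0.14 0.043 -0.14 0 0 0 100;0.14 0.043 -0.14 0 0 0 100;0.14 0.043 -0.14 0 0 0 100;0.14 0.043 -0.14 0 0 0 100;0.14 0.043 -0.15 0 0 0 100;0 0 0 0 0 0 100"

```text
time_s: 4.18
eef_pos: [547.6, 55.5, 25.9]
ee_rot: [-0.058, 0.914, 0.141, 0.376]
force: [-1.6, -0.1, -0.9]
grip_width: 0.998
grip_force: 0.0
```

Request:
drive_tool:
  commands: "0 0.03 0 0 0 0 100;-0.01 0.03 0 0 0 0 100;0 0 0 0 0 0 100;0 0 0 0 0 0 30;0 0 0 0 0 0 30;0 0 0 0 0 0 30;0 0 0 0 0 0 30;0 0 0 0 0 0 30;0 0 0 0 0 0 30;0 0 0 0 0 0 30"
  force: 25

```text
time_s: 5.02
eef_pos: [545.1, 62.9, 28.0]
ee_rot: [-0.059, 0.913, 0.142, 0.377]
force: [-5.3, -1.5, 7.2]
grip_width: 0.66
grip_force: 25.4
```

```bash
python3 - <<'E'
from h import *
s=sense(); print(s['grip_width'],s['joints'],s['eef_pos'])
W=rot(s['ee_rot']); print(W.round(3))
# bottle frame yaw 0.31: rotate +90 about horizontal axis (bottle y)
ax=np.array([-np.sin(.31),np.cos(.31),0]); print('inv axis per row (14):',(ax*2/14).round(4))
p=cam('side'); cv2.imwrite('pics/s1.png',p['pixels'][150:380,150:520])
E
```

```text
0.6597188408365933 [-0.27570444  0.5597995   2.14151778  2.10532321  0.4687449  -1.02364015] [545.12706298  62.91814476  28.04559089]
[[ 0.676  0.303  0.672]
 [ 0.215 -0.953  0.214]
 [ 0.705 -0.    -0.709]]
inv axis per row (14): [-0.0436  0.136   0.    ]
```

Request:
drive_tool:
  commands: "0 0 0.2 0 0 0 30;0 0 0.4 0 0 0 30;0 0 0.4 0 0 0 30;0 0 0.4 0 0 0 30;0 0 0.4 0 0 0 30;0 0 0.2 0 0 0 30;-0.04 0 0 -0.043 0.136 0 30;-0.04 0 0 -0.043 0.136 0 30;-0.04 0 0 -0.043 0.136 0 30;-0.04 0 0 -0.043 0.136 0 30;-0.04 0 0 -0.043 0.136 0 30;-0.04 0 0 -0.043 0.136 0 30;-0.04 0 0 -0.043 0.136 0 30;-0.04 0 0 -0.043 0.136 0 30;-0.04 0 0 -0.043 0.136 0 30;-0.04 0 0 -0.043 0.136 0 30;0 0 0 0 0 0 30"

```text
time_s: 6.48
eef_pos: [513.7, 72.0, 170.4]
ee_rot: [-0.007, 0.984, 0.153, -0.085]
force: [1.1, 0.2, -1.2]
grip_width: 0.658
grip_force: 27.2
```

```bash
cat > chk.py <<'E'
from h import *
s=sense(); print(np.round(s['joints'],2)); W=rot(s['ee_rot']); print('tool z',W[:,2].round(3),'y',W[:,1].round(3))
# bottle x axis in tool frame at grasp
W0=np.array([[.676,.303,.672],[.215,-.953,.214],[.705,0,-.709]]); bx=W0.T@np.array([np.cos(.31),np.sin(.31),0])
b=W@bx; g=np.array(s['eef_pos'])-2*W[:,2]; print('bottle x',b.round(3),'mouth',(g+81*b).round(1))
need=np.cross(b,[0,0,-1]); a=np.arctan2(np.linalg.norm(need),-b[2]); print('turn to invert',(need/np.linalg.norm(need)*a/(np.pi/4)).round(3))
E
python3 chk.py
```

```text
[-0.08  0.46  1.51 -0.02  1.35  1.19]
tool z [-0.171 -0.012 -0.985] y [ 0.3   -0.953 -0.041]
bottle x [ 0.545  0.209 -0.813] mouth [558.1  88.9 106.6]
turn to invert [-0.283  0.74   0.   ]
```

Request:
drive_tool:
  commands: "0 0.1 0.15 -0.047 0.123 0 30;0 0.1 0.15 -0.047 0.123 0 30;0 0.1 0.15 -0.047 0.123 0 30;0 0.1 0.15 -0.047 0.123 0 30;0 0.1 0.1 -0.047 0.123 0 30;0 0.1 0.1 -0.047 0.123 0 30;0 0.2 0 0 0 0 30;0 0.2 0 0 0 0 30;0 0.2 0 0 0 0 30;0 0.2 0 0 0 0 30;0 0.2 0 0 0 0 30;0 0.2 0 0 0 0 30;0 0 0 0 0 0 30;0 0 0 0 0 0 30"

```text
time_s: 7.65
eef_pos: [513.0, 251.9, 250.5]
ee_rot: [0.056, 0.915, 0.135, -0.376]
force: [-0.3, -0.8, -0.2]
grip_width: 0.66
grip_force: 27.2
```

```bash
cat >> chk.py <<'E'
for n in ('side','top'):
    p=cam(n); im=p['pixels'].copy(); m=g+81*b
    for X in (m,m-132*b,(501,262,109),(501,262,14)):
        cv2.circle(im,tuple(int(v) for v in proj(p,X)),3,(0,0,255),-1); 
    u,v=[int(k) for k in proj(p,g)]; globals()['c'+n]=cv2.resize(im[max(0,min(v-90,200)):][:200,max(0,min(u-100,440)):][:,:200],None,fx=1.9,fy=1.9)
import sys; cv2.imwrite(f'pics/{sys.argv[1]}.png',np.hstack([cside,ctop]))
E
python3 chk.py b1
```

```text
[ 0.26  0.87  0.77 -0.03  2.28  1.53]
tool z [-0.673 -0.204 -0.711] y [ 0.289 -0.957  0.   ]
bottle x [ 0.008  0.004 -1.   ] mouth [514.9 252.7 170.9]
turn to invert [-0.005  0.01   0.   ]
```

View pics/b1.png

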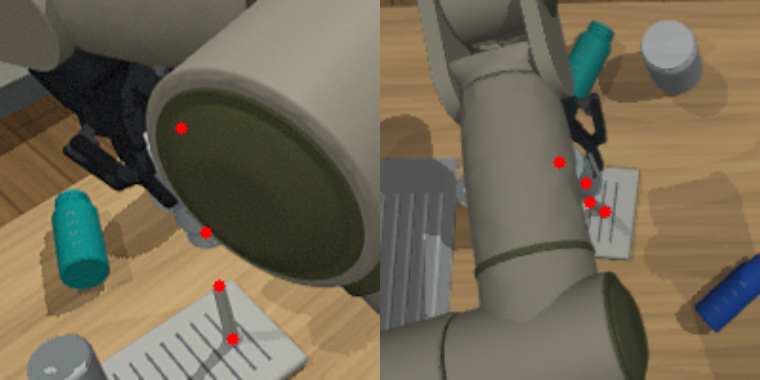

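Request:
drive_tool:
  commands: "-0.06 0.05 -0.1 -0.005 0.01 0 30;-0.06 0.05 -0.1 0 0 0 30;0 0 -0.15 0 0 0 30;0 0 -0.12 0 0 0 30;0 0 0 0 0 0 30;0 0 0 0 0 0 30"

```text
time_s: 8.25
eef_pos: [501.3, 261.1, 203.9]
ee_rot: [0.057, 0.913, 0.133, -0.381]
force: [-0.2, -0.5, -0.2]
grip_width: 0.659
grip_force: 27.2
```

```bash
python3 chk.py b2; python3 - <<'E'
from h import *
p=cam('wrist'); im=p['pixels'].copy()
for X in ((501,262,109),(501,262,14)): cv2.circle(im,tuple(int(v) for v in proj(p,X)),3,(0,0,255),-1)
b=cv2.imread('pics/b2.png'); cv2.imwrite('pics/b3.png',np.hstack([b[:,:380],cv2.resize(im,None,fx=.65,fy=.65)[:260].copy() if 0 else cv2.resize(im,(420,380))]))
E
```

```text
[ 0.28  0.88  0.87 -0.01  2.18  1.56]
tool z [-0.681 -0.206 -0.703] y [ 0.287 -0.958  0.003]
bottle x [-0.002 -0.002 -1.   ] mouth [502.4 261.3 124.3]
turn to invert [ 0.002 -0.003  0.   ]
```

View pics/b3.png

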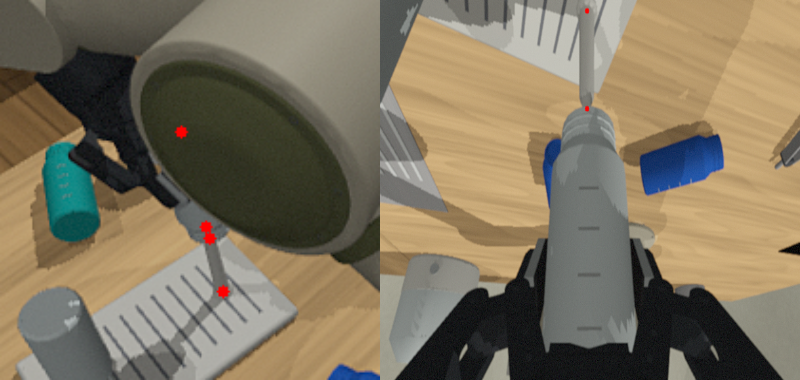

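The wrist view shows the bottle mouth directly over the peg: both lie near column 588. Lowering.

Request:
drive_tool:
  commands: "0 0 -0.15 0 0 0 30;0 0 -0.2 0 0 0 30;0 0 -0.2 0 0 0 30;0 0 -0.2 0 0 0 30;0 0 -0.2 0 0 0 30;0 0 -0.08 0 0 0 30;0 0 0 0 0 0 30;0 0 0 0 0 0 30"

```text
time_s: 9.07
eef_pos: [501.4, 261.8, 101.9]
ee_rot: [0.057, 0.913, 0.134, -0.38]
force: [0.1, 0.4, -0.9]
grip_width: 0.658
grip_force: 27.2
```

Request:
drive_tool:
  commands: "0 0 -0.02 0 0 0 30;0 0 -0.02 0 0 0 30;0 0 0 0 0 0 30"

```text
time_s: 9.32
eef_pos: [501.2, 261.8, 97.4]
ee_rot: [0.057, 0.913, 0.134, -0.38]
force: [-0.2, 0.2, -1.0]
grip_width: 0.657
grip_force: 27.2
```

```bash
python3 chk.py b4
```

```text
[ 0.28  0.99  0.95 -0.01  1.99  1.56]
tool z [-0.679 -0.207 -0.704] y [ 0.288 -0.958  0.003]
bottle x [-0.001 -0.001 -1.   ] mouth [502.5 262.1  17.8]
turn to invert [ 0.002 -0.001  0.   ]
```

Request:
drive_tool:
  commands: "0 0 -0.02 0 0 0 30;0 0 0 0 0 0 30"

```text
time_s: 9.58
eef_pos: [501.0, 261.8, 94.8]
ee_rot: [0.057, 0.913, 0.134, -0.381]
force: [0.6, -0.6, -0.4]
grip_width: 0.657
grip_force: 27.2
```

Request:
drive_tool:
  commands: "0 0 -0.02 0 0 0 30;0 0 0 0 0 0 30"

```text
time_s: 9.75
eef_pos: [501.0, 261.8, 92.9]
ee_rot: [0.058, 0.913, 0.134, -0.381]
force: [-0.5, -0.3, -0.7]
grip_width: 0.658
grip_force: 27.2
```

Request:
drive_tool:
  commands: "0 0 -0.02 0 0 0 30;0 0 0 0 0 0 30"

```text
time_s: 9.92
eef_pos: [501.1, 261.8, 92.7]
ee_rot: [0.058, 0.913, 0.134, -0.381]
force: [-0.6, -0.2, 11.2]
grip_width: 0.654
grip_force: 27.7
```

Request:
drive_tool:
  commands: "0 0 0.01 0 0 0 30;0 0 0 0 0 0 100;0 0 0 0 0 0 100;0 0 0 0 0 0 100;0 0 0 0 0 0 100;0 0 0 0 0 0 100;0.068 0.021 0.07 0 0 0 100;0.136 0.041 0.14 0 0 0 100;0.136 0.041 0.14 0 0 0 100;0.136 0.041 0.14 0 0 0 100;0.068 0.021 0.07 0 0 0 100;0 0 0.2 0 0 0 100;0 0 0.3 0 0 0 100;0 0 0.3 0 0 0 100;0 0 0.3 0 0 0 100;0 0 0 0 0 0 100"

```text
time_s: 11.25
eef_pos: [555.9, 278.4, 263.9]
ee_rot: [0.057, 0.915, 0.134, -0.376]
force: [-0.3, 0.4, 0.8]
grip_width: 1.001
grip_force: 0.0
```

```bash
python3 - <<'E'
from h import *
s=sense(); print(np.round(s['joints'],2),s['eef_pos'])
p=cam('wrist'); cv2.imwrite('pics/w5.png',cv2.resize(p['pixels'],None,fx=.62,fy=.62))
t=cam('top'); cv2.imwrite('pics/t5.png',t['pixels'])
a=cv2.resize(p['pixels'],(400,250)); b=cv2.resize(t['pixels'][90:290,130:450],(400,250)); cv2.imwrite('pics/c5.png',np.hstack([a,b]))
for nm in ('bottle','other_bottle','peg_free'): print(nm,[(x['confidence'],x['position'],at(p,x['position'],100)) for x in boxes_of(p,nm)])
Rt=tool(.0,0,-1); plan([500,0,300],Rt)
E
```

```text
[ 0.28  1.05  0.4  -0.02  2.48  1.55] [555.87263407 278.39939384 263.89642931]
bottle [(0.85, [318.5, 96.8], array([506.3, 262. , 100. ])), (0.82, [281.0, 177.9], array([378. , 267.3, 100. ])), (0.59, [437.3, 161.7], array([455.9, 116.3, 100. ]))]
other_bottle [(0.72, [79.7, 51.3], array([498.7, 432.7, 100. ]))]
peg_free []
8 rows of [-0.0692 -0.3478  0.0543] [ 0.0189 -0.1252 -0.0438]
```

View pics/c5.png

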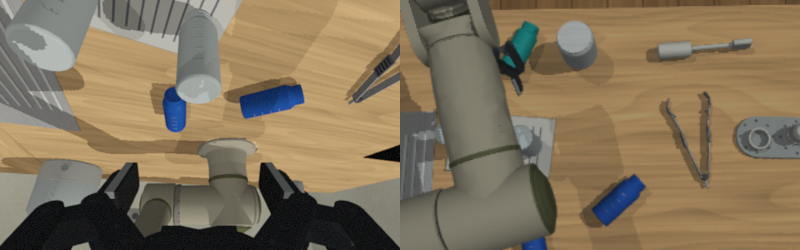

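The bottle stands alone on the free peg (wrist view, column 198, about (500,262)), and the other bottle is undisturbed. Next the tongs.

```bash
python3 - <<'E'
from h import *
plan([480,-150,260],tool(.18,0,-1),13)
E
```

```text
13 rows of [-0.058  -0.3294  0.0027] [ 0.0185 -0.0755 -0.0103]
```

Request:
drive_tool:
  commands: "-0.06 -0.33 0.1 0.018 -0.075 -0.01 100;-0.06 -0.33 0.1 0.018 -0.075 -0.01 100;-0.06 -0.33 0 0.018 -0.075 -0.01 100;-0.06 -0.33 0 0.018 -0.075 -0.01 100;-0.06 -0.33 0 0.018 -0.075 -0.01 100;-0.06 -0.33 0 0.018 -0.075 -0.01 100;-0.06 -0.33 0 0.018 -0.075 -0.01 100;-0.06 -0.33 0 0.018 -0.075 -0.01 100;-0.06 -0.33 0 0.018 -0.075 -0.01 100;-0.06 -0.33 0 0.018 -0.075 -0.01 100;-0.06 -0.33 0 0.018 -0.075 -0.01 100;-0.06 -0.33 -0.1 0.018 -0.075 -0.01 100;-0.06 -0.33 -0.1 0.018 -0.075 -0.01 100;0 0 0 0 0 0 100;0 0 0 0 0 0 100"

```text
time_s: 12.75
eef_pos: [476.6, -150.8, 256.6]
ee_rot: [0.002, 0.996, 0.089, -0.003]
force: [0.5, -0.2, -0.2]
grip_width: 1.0
grip_force: 0.0
```

```bash
python3 - <<'E'
from h import *
s=sense(); print(np.round(s['joints'],2),rot(s['ee_rot']).round(3).tolist())
p=cam('wrist'); cv2.imwrite('pics/w6.png',p['pixels']); np.save('p6.npy',np.array([p['K'],p['cx'],p['cy']],dtype=object),allow_pickle=True)
for nm in ('tongs','tongs_grip','tong_left','tong_right','ring','cap'): print(nm,[(x['confidence'],x['position'],at(p,x['position'],20)) for x in boxes_of(p,nm)])
E
```

```text
[-0.54  0.25  1.55 -0.01  1.34  0.86] [[0.984, 0.177, -0.007], [0.177, -0.984, -0.004], [-0.007, 0.002, -1.0]]
tongs [(0.7, [288.6, 123.6], array([ 520.4, -111.7,   20. ]))]
tongs_grip [(0.73, [291.4, 129.4], array([ 514.9, -115.6,   20. ]))]
tong_left [(0.6, [280.1, 115.6], array([ 527. , -101.5,   20. ]))]
tong_right [(0.94, [348.2, 108.8], array([ 546.8, -171.5,   20. ])), (0.71, [291.4, 128.3], array([ 516. , -115.4,   20. ]))]
ring [(0.68, [463.3, 166.1], array([ 509.5, -310.5,   20. ]))]
cap []
```

View pics/w6.png

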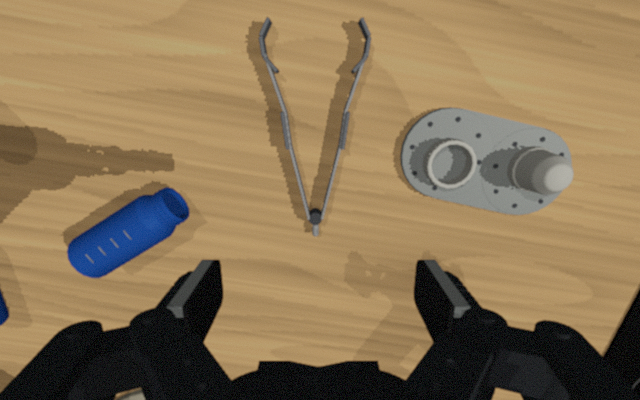

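Wrist view: tongs hinge (316,216), grips (287,130) and (346,131), jaws near (266,45) and (366,45), so they line up with the tool. Ring centre is (452,164), with the cap beyond it to the right.

```bash
python3 - <<'E'
from h import *
p=cam('wrist')
h=at(p,(316,216),23); g1=at(p,(287,130.5),23); g2=at(p,(346,131),23); j1=at(p,(266,45),19);j2=at(p,(366,45),19)
print(h,g1,g2,j1,j2)
for e in (((g1+g2)/2-h),((j1+j2)/2-h)): print('axis',np.arctan2(e[1],e[0]),np.hypot(*e[:2]))
for o in ((452,164),): print('ring',at(p,o,28))
q=cam('side');b=[x for x in boxes_of(q,'ring')];print([(x['confidence'],at(q,x['position'],20)) for x in b])
# refine ring by ellipse of bright pixels
im=cv2.cvtColor(p['pixels'],cv2.COLOR_BGR2HSV); m=((im[...,2]>175)&(im[...,1]<45)).astype('uint8'); m[:, :415]=0; m[:,490:]=0; m[:130]=0; m[200:]=0
c=cv2.findNonZero(m); hull=cv2.convexHull(c); e=cv2.fitEllipse(hull); print(e, at(p,e[0],28))
E
```

```text
[ 424.8 -157.6   23. ] [ 514.9 -109.3   23. ] [ 526.  -171.7   23. ] [594.2 -74.9  19. ] [ 612.8 -174.1   19. ]
axis 0.17690786464286973 97.1665194395683
axis 0.1831508942102023 181.73964894870903
ring [ 513.  -292.5   28. ]
[(0.77, array([ 503.8, -289.9,   20. ]))]
((452.5398254394531, 166.26210021972656), (41.9037971496582, 47.80095672607422), 50.99457550048828) [ 510.7 -293.8   28. ]
```

Request:
drive_tool:
  commands: "0.05 0.012 -0.24 0 0 0 100;0.05 0.012 -0.24 0 0 0 100;0.05 0.012 -0.24 0 0 0 100;0.05 0.012 -0.24 0 0 0 100;0.05 0.012 -0.24 0 0 0 100;0.05 0.012 -0.24 0 0 0 100;0.06 0.012 -0.24 0 0 0 100;0.06 0.02 -0.24 0 0 0 100;0 0 0 0 0 0 100;0 0 0 0 0 0 100"

```text
time_s: 14.08
eef_pos: [519.6, -138.9, 65.4]
ee_rot: [0.002, 0.996, 0.091, -0.003]
force: [0.3, 0.4, -0.3]
grip_width: 1.002
grip_force: 0.0
```

```bash
python3 - <<'E'
from h import *
p=cam('wrist'); im=p['pixels'].copy(); print('f',p['K'][2],np.array(p['tool_from_camera']).round(3).tolist())
s=sense(); W=rot(s['ee_rot']); t=np.array(s['eef_pos'])
for z,c in ((17,(0,0,255)),(4,(0,255,255))):
  for y in (-42.5,42.5):
    for x in (-11,11): cv2.circle(im,tuple(int(v) for v in proj(p,t+W@[x,y,z])),2,c,-1)
cv2.imwrite('pics/w7.png',im)
E
```

```text
f 328.30381650756505 [[0.002, -0.956, -0.292, 74.088], [1.0, 0.002, -0.0, 0.429], [0.001, -0.292, 0.956, -125.272], [0.0, 0.0, 0.0, 1.0]]
```

View pics/w7.png

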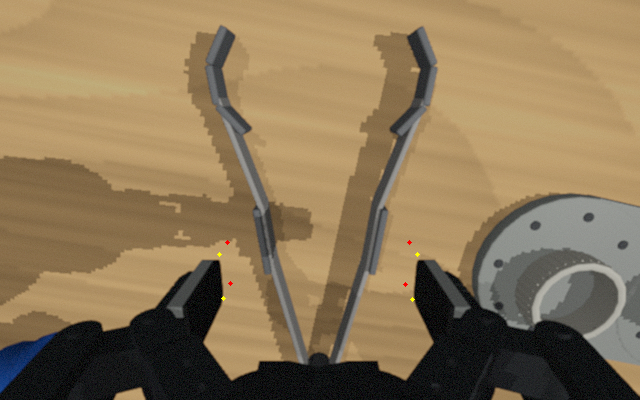

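Wrist close-up: grips at (265,240) and (378,240), so the tongs axis runs along column 320, aligned with the tool. The open fingertips are only about 4 mm ahead of the TCP.

```bash
python3 - <<'E'
from h import *
p=cam('wrist')
for uv,z in (((265,240),18),((378,240),18),((320,357),23),((236,122),19),((404,122),19),((212,66),19),((432,66),19),((578,302),28)): print(uv,at(p,uv,z))
E
```

```text
(265, 240) [ 512.7 -110.4   18. ]
(378, 240) [ 524.4 -174.1   18. ]
(320, 357) [ 441.9 -155.7   23. ]
(236, 122) [575.4 -87.   19. ]
(404, 122) [ 591.1 -171.5   19. ]
(212, 66) [599.7 -72.6  19. ]
(432, 66) [ 619.3 -178.1   19. ]
(578, 302) [ 511.4 -294.3   28. ]
```

Request:
drive_tool:
  commands: "0 -0.033 -0.1 0 0 0 100;-0.01 0 -0.15 0 0 0 100;0 0 -0.15 0 0 0 100;0 0 -0.08 0 0 0 100;0 0 -0.02 0 0 0 100;0 0 0 0 0 0 100;0 0 0 0 0 0 100"

```text
time_s: 14.77
eef_pos: [519.2, -142.8, 16.4]
ee_rot: [0.003, 0.996, 0.091, -0.002]
force: [0.5, -0.0, 0.6]
grip_width: 0.999
grip_force: 0.0
```

Request:
drive_tool:
  commands: "0 0 0 0 0 0 73;0 0 0 0 0 0 73;0 0 0 0 0 0 73;0 0 0 0 0 0 73;0 0 0 0 0 0 73;0 0 0 0 0 0 73"
  force: 20

```text
time_s: 15.27
eef_pos: [519.8, -143.0, 17.4]
ee_rot: [0.003, 0.996, 0.091, -0.001]
force: [-1.6, -0.1, 9.5]
grip_width: 0.732
grip_force: 8.8
```

Request:
drive_tool:
  commands: "0 0 0.03 0 0 0 73;0 0 0 0 0 0 73;0 0 0.1 0 0 0 73;0 0 0.2 0 0 0 73;0 0 0.3 0 0 0 73;0 0 0.3 0 0 0 73;0 0 0.1 0 0 0 73;0 0 0 0 0 0 73;0 0 0 0 0 0 73"

```text
time_s: 16.02
eef_pos: [518.5, -142.3, 118.3]
ee_rot: [0.002, 0.996, 0.091, -0.003]
force: [-0.2, -0.3, -1.7]
grip_width: 0.731
grip_force: 5.8
```

```bash
python3 - <<'E'
from h import *
p=cam('wrist'); a=p['pixels']; q=cam('top')['pixels']; cv2.imwrite('pics/w8.png',np.hstack([cv2.resize(a,(480,300)),cv2.resize(q[140:260,320:448],(320,300))]))
s=sense(); print(s['grip_width'],s['grip_force'])
E
```

```text
0.7349207429284845 5.765173098770902
```

View pics/w8.png

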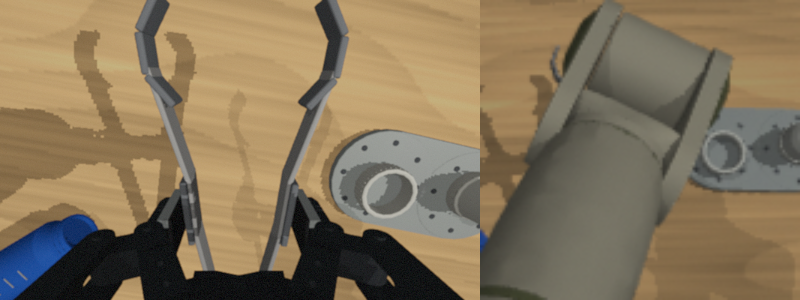

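The tongs are held symmetrically in the pads with the jaws open; ring at about (390,194) in the half-scale view. Next I check the jaw height and work out the move.

```bash
python3 - <<'E'
from h import *
p=cam('wrist'); t=np.array(sense()['eef_pos']); u=np.array([np.cos(.18),np.sin(.18)]); v=np.array([-u[1],u[0]])
for z in (100,110,120,130):
  for a,b in (((183,43),(463,47)),((240,137),(404,140))):
    m=(at(p,a,z)+at(p,b,z))/2-t; print(z,'ahead',(m[:2]@u).round(1),'left',(m[:2]@v).round(1),'sep',np.linalg.norm(at(p,a,z)-at(p,b,z)).round(1),end=' | ')
  print()
r=at(p,(520,259),28); print('ring',r)
im=cv2.cvtColor(p['pixels'],cv2.COLOR_BGR2HSV); m=((im[...,2]>165)&(im[...,1]<45)).astype('uint8'); M=np.zeros_like(m); M[215:300,475:565]=1; e=cv2.fitEllipse(cv2.convexHull(cv2.findNonZero(m*M))); print(e,at(p,e[0],28))
R_=np.array([510.5,-293.5]); print('delta',R_-85*u-t[:2])
E
```

```text
100 ahead 95.3 left -2.2 sep 110.3 | 100 ahead 59.0 left -2.0 sep 70.1 | 
110 ahead 93.9 left -2.1 sep 102.4 | 110 ahead 60.1 left -1.9 sep 65.1 | 
120 ahead 92.5 left -1.9 sep 94.7 | 120 ahead 61.3 left -1.7 sep 60.1 | 
130 ahead 91.0 left -1.8 sep 87.0 | 130 ahead 62.4 left -1.6 sep 55.2 | 
ring [ 510.1 -292.6   28. ]
((521.6322631835938, 258.32257080078125), (61.29668045043945, 76.68133544921875), 60.4185676574707) [ 510.9 -293.6   28. ]
delta [ -91.2030932  -166.61037478]
```

Request:
drive_tool:
  commands: "-0.05 -0.1 0 0 0 0 73;-0.1 -0.18 0 0 0 0 73;-0.1 -0.18 0 0 0 0 73;-0.1 -0.18 0 0 0 0 73;-0.1 -0.18 0 0 0 0 73;-0.1 -0.18 0 0 0 0 73;-0.1 -0.18 0 0 0 0 73;-0.1 -0.18 0 0 0 0 73;-0.1 -0.18 0 0 0 0 73;-0.06 -0.115 -0.05 0 0 0 73;0 0 -0.15 0 0 0 73;0 0 -0.15 0 0 0 73;0 0 -0.15 0 0 0 73;0 0 -0.08 0 0 0 73;0 0 0 0 0 0 73;0 0 0 0 0 0 73"

```text
time_s: 17.5
eef_pos: [427.7, -308.0, 60.4]
ee_rot: [0.002, 0.996, 0.091, -0.003]
force: [0.9, 0.5, -0.2]
grip_width: 0.734
grip_force: 5.8
```

```bash
cat > ck2.py <<'E'
from h import *
s=sense(); t=np.array(s['eef_pos']); W=rot(s['ee_rot']); print(W[:,0].round(3),s['grip_width'],s['grip_force'])
p=cam('wrist'); im=p['pixels'].copy()
J=t+W@[85,0,0]; print('jaw pt',J.round(1),'ring',at(p,proj(p,(510.5,-293.5,28)),28))
for a in np.linspace(0,6.28,24): 
    cv2.circle(im,tuple(int(v) for v in proj(p,(510.5+27*np.cos(a),-293.5+27*np.sin(a),28))),1,(0,0,255),-1)
cv2.imwrite('pics/w9.png',im)
g=cv2.cvtColor(p['pixels'],cv2.COLOR_BGR2HSV); m=((g[...,2]>165)&(g[...,1]<45)).astype('uint8'); M=np.zeros_like(m); c=proj(p,(510.5,-293.5,28)).astype(int); M[max(0,c[1]-65):c[1]+65,c[0]-70:c[0]+70]=1
m*=M; n,l,st,ce=cv2.connectedComponentsWithStats(m); k=1+st[1:,4].argmax(); e=cv2.fitEllipse(cv2.convexHull(cv2.findNonZero((l==k).astype('uint8')))); print(c,e,at(p,e[0],28))
print([(b['confidence'],b['position'],at(p,b['position'],28)) for b in boxes_of(p,'ring')])
E
python3 ck2.py
```

```text
[ 0.984  0.181 -0.006] 0.7344686712831671 5.7661863818066195
jaw pt [ 511.3 -292.6   60. ] ring [ 510.5 -293.5   28. ]
[318  78] ((320.93072509765625, 55.829742431640625), (146.93870544433594, 177.31533813476562), 156.6638946533203) [ 519.7 -292.8   28. ]
[(0.88, [334.4, 37.1], array([ 528.1, -297.1,   28. ]))]
```

View pics/w9.png

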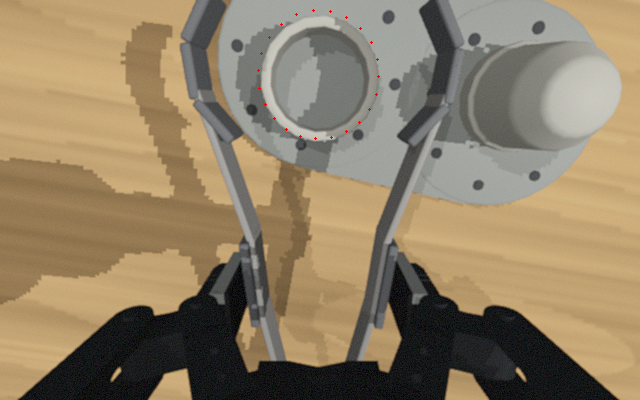

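The ring sits centred between the open jaws at (319,77), exactly where predicted. The right jaw has roughly 20 mm of clearance to the cap. Descending.

Request:
drive_tool:
  commands: "0 0 -0.06 0 0 0 73;0 0 -0.1 0 0 0 73;0 0 -0.1 0 0 0 73;0 0 -0.04 0 0 0 73;0 0 0 0 0 0 73;0 0 0 0 0 0 73"

```text
time_s: 18.1
eef_pos: [427.7, -307.9, 30.3]
ee_rot: [0.002, 0.996, 0.091, -0.003]
force: [-0.5, 0.6, -0.1]
grip_width: 0.731
grip_force: 5.8
```

Request:
drive_tool:
  commands: "0 0 0 0 0 0 66;0 0 0 0 0 0 60;0 0 0 0 0 0 55;0 0 0 0 0 0 50;0 0 0 0 0 0 45;0 0 0 0 0 0 40;0 0 0 0 0 0 30;0 0 0 0 0 0 30;0 0 0 0 0 0 30"
  force: 25

```text
time_s: 18.85
eef_pos: [427.9, -308.0, 30.7]
ee_rot: [0.002, 0.996, 0.091, -0.002]
force: [0.8, 0.0, 0.7]
grip_width: 0.484
grip_force: 25.1
```

Closed at 41 mm with 25 N, so the ring is gripped. Lifting.

Request:
drive_tool:
  commands: "0 0 0.03 0 0 0 30;0 0 0.06 0 0 0 30;0 0 0.1 0 0 0 30;0 0 0.15 0 0 0 30;0 0 0.2 0 0 0 30;0 0 0.2 0 0 0 30;0 0 0.2 0 0 0 30;0 0 0.2 0 0 0 30;0 0 0.2 0 0 0 30;0 0 0.15 0 0 0 30;0 0 0.1 0 0 0 30;0 0 0.05 0 0 0 30;0 0 0 0 0 0 30;0 0 0 0 0 0 30;0 0 0 0 0 0 30;0 0 0 0 0 0 30;0 0 0 0 0 0 30;0 0 0 0 0 0 30"

```text
time_s: 20.35
eef_pos: [427.7, -307.9, 194.3]
ee_rot: [0.002, 0.996, 0.091, -0.003]
force: [-0.5, -0.0, -0.8]
grip_width: 0.489
grip_force: 25.3
```

```bash
python3 - <<'E'
from h import *
s=sense(); t=np.array(s['eef_pos']); W=rot(s['ee_rot']); print(s['grip_width'],s['grip_force'],t)
p=cam('wrist'); J=t+W@[85,0,0]; print('expect ring px',proj(p,(J[0],J[1],t[2]+1)))
for n in ('ring','cap','plate'): print(n,[(b['confidence'],b['position']) for b in boxes_of(p,n)])
c=proj(p,(J[0],J[1],t[2]+1)).astype(int); print('patch',p['pixels'][max(0,c[1]):c[1]+60:6,c[0]].mean(1).round())
q=cam('side'); t=cam('top')
for n in ('bottle','other_bottle'): print(n,[(b['confidence'],b['position'],at(t,b['position'],120)) for b in boxes_of(t,n)],[(b['confidence'],at(q,b['position'],80)) for b in boxes_of(q,n)])
print('bottle ctr expected side',proj(q,(501,262,80)),'other',proj(q,(515,421,80)), 'ring',proj(q,(J[0],J[1],J[2]-8)),[b['position'] for b in boxes_of(q,'ring')])
# two-view composite
cv2.imwrite('pics/fin.png',np.hstack([cv2.resize(p['pixels'],(400,250)),cv2.resize(q['pixels'],(400,250))]))
E
```

```text
0.48867001123927084 25.325143039226532 [ 427.72229769 -307.8846513   194.27889441]
expect ring px [317.1  69.3]
ring [(0.71, [338.6, 22.0]), (0.54, [434.8, 97.5])]
cap [(0.62, [435.7, 100.5])]
plate [(0.55, [342.3, 81.3])]
patch [145. 146. 149. 147. 148. 146. 149. 148. 145. 143.]
bottle [(0.93, [232.3, 200.9], array([501.9, 249.7, 120. ])), (0.75, [226.9, 126.9], array([721.1, 270.9, 120. ])), (0.75, [232.4, 279.5], array([286.5, 244.1, 120. ])), (0.6, [315.8, 238.8], array([391.5,  17.7, 120. ]))] [(0.92, array([507.7, 255.5,  80. ])), (0.69, array([343.5,  91.1,  80. ])), (0.61, array([245.5, 269.3,  80. ])), (0.57, array([692.3, 313.4,  80. ]))]
other_bottle [(0.74, [172.1, 199.8], array([508.3, 418.5, 120. ]))] [(0.84, array([522.2, 419.6,  80. ])), (0.16, array([ 626. , -434.6,   80. ]))]
bottle ctr expected side [239.7 268.4] other [164.7 318.6] ring [399.8 109.4] []
```

The opening stays at 41.6 mm against a 30% (25 mm) command, so the ring is still between the jaws. It is about 170 mm up, and the bottles are where they should be. Handing in.

```bash
python3 -c "
from rig import finish_job; print(finish_job())"
```

```text
the job is handed in; nothing more can be done
None
```

I handed the job in with the bottle upside down on the free peg and the ring held about 17 cm up in the squeezed tongs. The ring's hold after the lift is inferred from the gripper staying at 41.6 mm, and the hand-in returned no verdict.

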